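Close the sample pot after taking out the rod that is too tall

TASK

The steel sample pot cannot be closed because one long rod stands up past the red fill line inside it. Take that rod out and stand it upright in the blue tray, then put the large lid with the red knob on the pot so that it sits fully home, level, and let go.

Things in the scene. Friction and masses are not known exactly. Their poses are not given: they have to be found in the camera images.
- pot: Open round steel pot, fixed upright on the bench by a flange (168 mm across, 6 thick). Origin: centre of its underside, z up. Outer diameter 132, inner 124, rim 75 above origin, inner floor at 8, red fill line round the inside at 52. In it stand three 30 mm diameter rods, each 30 from the pot's axis: two brass ones 36 tall, below the line (they stay), and the long one.
- rod: The long aluminium rod, 30 mm diameter, 105 mm tall, about 0.2 kg, standing upright on the pot's floor at the start and rising 38 above the rim. Origin: centre of its lower end face; z along the rod, towards its top.
- lid: Large steel lid, about 0.25 kg, right way up on the bench. Origin: centre of its underside; z up. Above it: tapered plug 0-16 mm (diameter 96 at bottom, 112 at top), flange 146 across at 16-20, red round knob 28 across at 20-52. Seated, plug inside, flange on the rim, its origin is 59 above the pot's. A smaller lid (91 across, black knob) nearby does not fit.
- tray: Blue open-topped tray fixed to the bench, 150 (its x) by 120 (its y) by 25 mm high, walls and floor 4 mm thick, empty. Origin: centre of its underside on the bench; z up.
Mind the look-alikes: they are no part of the job. What is shaped like the pot but purple is not meant.

How it is judged:
By the outcome, as a careful person would: the job done as asked, in the order asked, and still so for the second after the job is handed in, with the robot touching nothing.
It also fails if it takes over 64 s, if anything falls off the work surface, if the arm or the gripper's body presses on something with over 40 N, if the wrist force passes 120 N, or if a joint passes its speed limit or range.

ROBOT

A 7-joint arm with a two-finger parallel gripper is mounted at the origin on the work surface. World frame = base frame: x ahead of the robot, y to its left, z up, the work surface at z = 0. Lengths are in m, angles in rad, forces in N, time in s.
With the tool pointing down it reaches from about 0.4 to 0.925 m from the base axis. Payload 5.6 kg.
Tool frame: the origin (TCP) lies midway between the tips of the shut fingers; the grasp point (between the pads) lies 19 mm behind it (ctrl.hold_point_z is the distance from the TCP to the grasp point, in m); z points along the fingers, y is the line along which they close (so a half turn about z gives the same grasp; the last joint's range is limited). The gripper opens to 85 mm and grips with 20 to 120 N. Pads are 22 mm wide; open, the fingers measure 114 mm over their backs; the gripper's body (76 mm by 85 mm) begins 54 mm behind the grasp point. The pads swing forward as they close: fully open they stand 13 mm farther back than shut.
Start: joints at [-1.334, 0.468, -0.012, 1.603, 0.006, 1.071, -0.056], TCP at [0.18, 0.625, 0.231] pointing down, gripper open.
Joint ranges: [-2.53, 2.53], [-0.31, 2.02], [-1.57, 1.55], [0.28, 2.44], [-1.29, 4.43], [0.15, 1.84], [-2.92, 2.92]. Speed limits (rad/s): [2.57, 2.57, 3.14, 3.14, 3.14, 3.14, 3.14].

INTERFACE

Orientations are given as a unit quaternion [x, y, z, w].
In Python, from cell import get_obs, capture, sign_off, ctrl gives the robot as it stands.
- The arm moves only by the shell command python3 -m handwheel 'ROWS' [FORCE]. ROWS is JSON, a list of rows, each an object of numbers: "tx", "ty", "tz": the shift along the world's x, y, z in units of 500 mm (1.0 is 500 mm); "yaw": the turn about the world's z in units of pi rad (1.0 is pi rad); "jaw": the opening, from 0 (shut) to 1 (fully open). A call has 1 to 12 rows; each row is the pose to reach, as a shift and turn from the pose commanded when the call began, turning the shorter way round; what a row does not reach only later rows make up. A row lasts 1/8 s, in which the tool goes at most 62.5 mm and 10.7 degrees, less where a joint would pass 70% of its speed; a pose out of reach is approached as far as the arm can. A call with a number of a shift or a turn outside -1 to 1 is refused whole. A call with a gripper value outside its range is refused whole. The fingers move at their own pace and stop on an object; FORCE is the grip in N (left out, the last holds). Time passes only in rows, so rows that repeat a pose let the fingers close. It gives the time, the measured TCP pose, the force, the opening and the grip force at its end, in the units of the state.
- get_obs(): the state, without advancing time (a new reading comes with each control period).
- capture(name): name is "scene" or "top"; returns a dict with "frame" (420x560x3 uint8, blue, green, red), "range_z" (420x560 float32, m along the optical axis (not along the pixel's ray), 0 where there is no reading), "fx", "fy", "cx", "cy" (pixels), "T" (4x4, takes a point from camera to world coordinates). Camera axes: x right, y down, z forward; pixel columns grow to the right and rows downward; lengths in m; the calibration is good to about 2 mm. A picture is of the moment at which its call begins.
- sign_off(): hands the job in; it is judged then, once.
The state is a dict: "t": time; "joint_positions": joint angles; "dq": joint speeds; "tau": joint torques, N m; "ee_pos": TCP position; "orientation": TCP orientation; "contact_force": force on the tool from outside, world axes, zero at the start; "wrist_torque": the same for the moment, N m; "width": opening from 0.0 (shut) to 1.0 (fully open); "finger_force": force on a finger pad.
Only numpy, scipy, OpenCV 4.12 (cv2) and the standard library are available. Lean on these libraries where they do the work, as an engineer would, in place of code of your own. Each camera call takes 0.05 s, during which the arm holds its last target. There are 200 camera calls.

## Working session

There is one attempt and no reset: what is moved stays moved. The work goes in short steps, Python scripts to look and compute and a shell command to move; the robot and the scene stay as the last step left them, time stands still between calls to the robot, and variables do not carry over. Pictures are saved under pics/ and viewed, at most 10 in all, crops included, and the job is handed in when it is done.

```bash
mkdir -p pics; ls; cat > h.py <<'E'
import numpy as np, cv2
from cell import get_obs, capture, sign_off, ctrl
def pts(c):
    z=c["range_z"].astype(float); v,u=np.mgrid[:z.shape[0],:z.shape[1]]
    P=np.stack([(u-c["cx"])/c["fx"]*z,(v-c["cy"])/c["fy"]*z,z,np.ones_like(z)],-1)@c["T"].T
    P=P[...,:3]; P[z==0]=np.nan
    return P
E
python3 - <<'E'
from h import *
for n in("scene","top"):
    c=capture(n); cv2.imwrite(f"pics/{n}0.png",c["frame"]); np.savez(f"{n}0.npz",**c)
    print(n,c["T"].round(3).tolist(),c["fx"],c["cx"],c["cy"])
print(get_obs()); print(ctrl.hold_point_z)
E
```

```text
pics
scene [[-0.555, 0.704, -0.443, 0.82], [0.832, 0.471, -0.294, 0.261], [0.002, -0.531, -0.847, 0.767], [0.0, 0.0, 0.0, 1.0]] 425.11260146206166 283.00004980223656 206.9666878705426
top [[0.004, -0.996, 0.089, 0.351], [-1.0, -0.001, 0.03, 0.002], [-0.03, -0.089, -0.996, 0.912], [0.0, 0.0, 0.0, 1.0]] 418.09724489913833 287.88228060874906 206.20474101924492
{'t': 0.1, 'joint_positions': array([-1.3340117 ,  0.46833468, -0.01159606,  1.60354311,  0.00601212,
        1.07138312, -0.05629112]), 'dq': array([-0.00117928, -0.00261593, -0.00034364, -0.00243051, -0.00058762,
       -0.0001939 ,  0.00034691]), 'tau': array([ 6.89010994e-04, -5.33516479e+01,  2.11847224e-02, -2.51963139e+01,
        1.14443930e-02,  4.34405316e-03,  1.02050200e-05]), 'ee_pos': array([0.17942773, 0.62421885, 0.23039922]), 'orientation': array([ 1.39464033e-01,  9.90226800e-01, -8.15596916e-04, -4.89363686e-05]), 'contact_force': array([ 0.09808062, -1.02907675,  0.73824491]), 'wrist_torque': array([ 0.0006731 ,  0.03662607, -0.00615567]), 'finger_force': 0.0, 'width': 1.001085133476007}
0.0187
```

View pics/scene0.png

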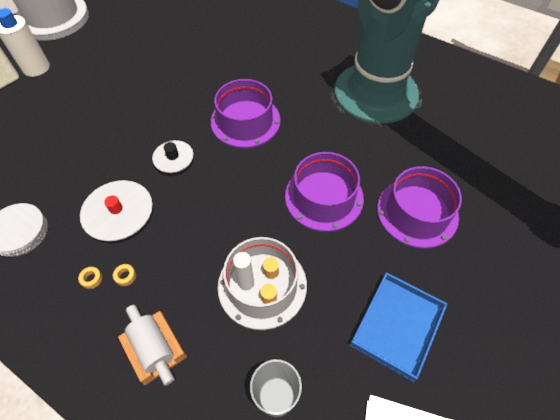

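View pics/top0.png

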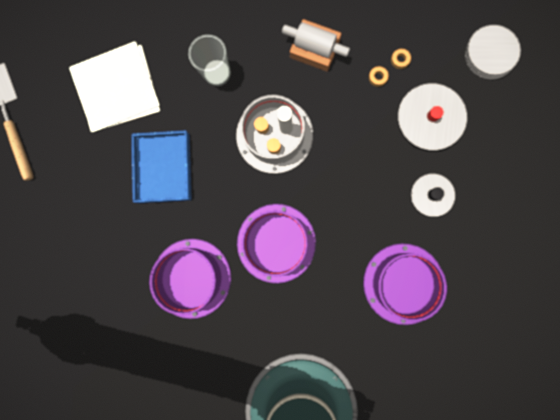

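The scene view shows:
- the steel pot at (261,285), with the tall rod at (243,270) and two brass rods
- the red-knob lid at (116,208) and the small black-knob lid at (172,155)
- the blue tray at (400,325)
- three purple look-alike pots

In the top view:
- Rod candidates are the rod in the pot (284,115), the roller (316,40) and the brass rods (262,124) and (274,146). I choose the one in the steel pot.
- Lid candidates are the red-knob lid (433,115), the black-knob lid (433,195) and the tin (493,50). I choose the red knob.
- Pot candidates are the steel one (274,134), the three purple pots and the glass (210,60). I choose the steel one.

```bash
cat > m.py <<'E'
from h import *
from scipy.optimize import least_squares
def circ(p):
    r=least_squares(lambda q:np.hypot(p[:,0]-q[0],p[:,1]-q[1])-q[2],[*p.mean(0)[:2],.05],loss="soft_l1",f_scale=.002).x
    return r.round(4)
def meas(n,c):
    P=pts(c);X,Y,Z=P[...,0],P[...,1],P[...,2];hsv=cv2.cvtColor(c["frame"],cv2.COLOR_BGR2HSV);H,S,V=hsv[...,0],hsv[...,1],hsv[...,2]
    def near(x,y,r): return np.hypot(X-x,Y-y)<r
    return P,X,Y,Z,H,S,V,near
E
python3 - <<'E'
from m import *
for n,(pu,ru,lu,tu) in {"top":((284,114),(284,110),(436,113),(161,167)),"scene":((243,258),(243,257),(112,203),(400,325))}.items():
    c=dict(np.load(n+"0.npz")); P,X,Y,Z,H,S,V,near=meas(n,c)
    r=P[ru[1],ru[0]]; print(n,"rodpix",r.round(3))
    m=near(r[0],r[1],.04)&(Z>.107)&(Z<.125); p=P[m]; print(" rodtop",len(p),np.median(p,0).round(4), cv2.minEnclosingCircle(p[:,:2].astype(np.float32)))
    m=near(r[0],r[1],.12)&(Z>.068)&(Z<.082)&(S<60); p=P[m]; print(" rim",len(p),circ(p),np.median(p[:,2]))
    red=((H<8)|(H>172))&(S>150)&(V>80); l=P[lu[1],lu[0]]
    m=red&near(l[0],l[1],.04)&(Z>.046); p=P[m]; print(" knob top",len(p),np.median(p,0).round(4),cv2.minEnclosingCircle(p[:,:2].astype(np.float32)))
    m=near(l[0],l[1],.1)&(Z>.012)&(Z<.03)&(S<60)&(V>100); p=P[m]; e=p[np.hypot(*(p[:,:2]-l[:2]).T)>.05];print(" flange",len(p),cv2.minEnclosingCircle(p[:,:2].astype(np.float32)),np.median(p[:,2]))
    b=(H>95)&(H<125)&(S>150)&(V>60)&near(*P[tu[1],tu[0]][:2],.12)
    p=P[b&(Z>.019)&(Z<.035)]; print(" tray",len(p),cv2.minAreaRect(p[:,:2].astype(np.float32)),np.median(P[b&(Z<.012)],0).round(3))
c=np.load("scene0.npz")["frame"]; cv2.imwrite("pics/crop.png",cv2.resize(c[140:340,60:330],None,fx=2.9,fy=2.9))
E
```

```text
top rodpix [0.611 0.034 0.115]
 rodtop 181 [0.6039 0.0345 0.1133] ((0.604718804359436, 0.035563673824071884), 0.014981400221586227)
 rim 501 [0.589  0.0614 0.0634] 0.07454753324687169
 knob top 125 [ 0.624 -0.28   0.052] ((0.6250055432319641, -0.2805688977241516), 0.013477180153131485)
 flange 3305 ((0.6265148520469666, -0.2808534801006317), 0.07357528060674667) 0.020157001344780157
 tray 401 ((0.5165871977806091, 0.30764085054397583), (0.1492365300655365, 0.1184249296784401), 3.253262519836426) [0.542 0.322 0.004]
scene rodpix [0.598 0.033 0.111]
 rodtop 250 [0.6044 0.0363 0.1146] ((0.6034217476844788, 0.034500446170568466), 0.015211088582873344)
 rim 775 [0.5883 0.0616 0.0634] 0.07597279215295749
 knob top 135 [ 0.6262 -0.2788  0.0533] ((0.6252123713493347, -0.28020191192626953), 0.01360511127859354)
 flange 3091 ((0.6239424347877502, -0.28204721212387085), 0.07398058474063873) 0.021694305534718406
 tray 867 ((0.5155775547027588, 0.30841338634490967), (0.15042714774608612, 0.11968798190355301), 3.066873550415039) [0.516 0.31  0.006]
```

View pics/crop.png

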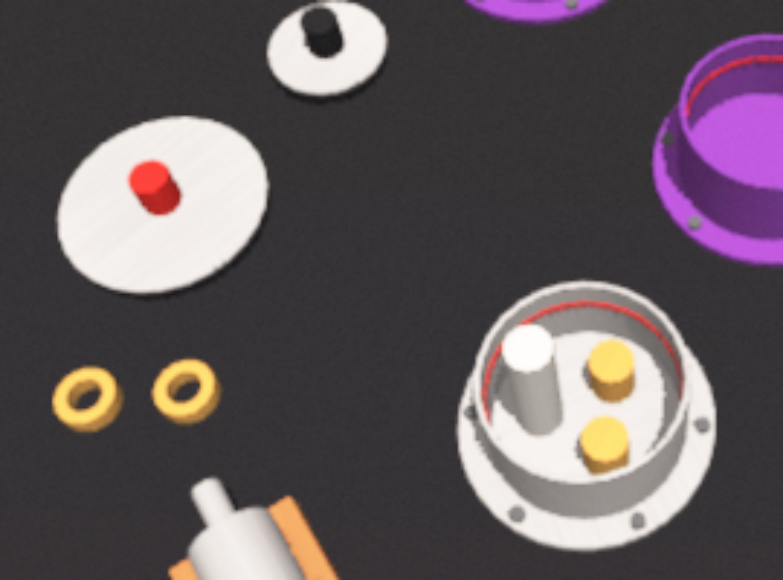

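The crop confirms the rod (528,345) standing in the steel pot next to the two brass rods, and the large lid with the red knob (153,185). Both views agree on rod (0.604,0.035), pot (0.5885,0.0615), lid (0.625,-0.2805) and tray (0.516,0.308). Rod to pot axis is 30.7 mm, which matches the 30 given.

```bash
python3 -m handwheel '[{"tx":0.424,"ty":-0.588,"jaw":1},{"tx":0.424,"ty":-0.588,"jaw":1},{"tx":0.424,"ty":-0.588,"jaw":1},{"tx":0.424,"ty":-0.588,"jaw":1},{"tx":0.424,"ty":-0.588,"jaw":1},{"tx":0.424,"ty":-0.588,"jaw":1},{"tx":0.424,"ty":-0.588,"jaw":1}]' 40
python3 -m handwheel '[{"tx":0.424,"ty":-0.590},{"tx":0.424,"ty":-0.590},{"tx":0.424,"ty":-0.590},{"tx":0.424,"ty":-0.590},{"tx":0.424,"ty":-0.590},{"tx":0.424,"ty":-0.590},{"tx":0.424,"ty":-0.590},{"tx":0.424,"ty":-0.590},{"tx":0.424,"ty":-0.590}]'
```

```text
schema error: expected keys tx, ty, tz, yaw, jaw
schema error: expected keys tx, ty, tz, yaw, jaw
```

All five keys are needed.

```bash
python3 -m handwheel '[{"tx":0.424,"ty":-0.588,"tz":0,"yaw":0,"jaw":1},{"tx":0.424,"ty":-0.588,"tz":0,"yaw":0,"jaw":1},{"tx":0.424,"ty":-0.588,"tz":0,"yaw":0,"jaw":1},{"tx":0.424,"ty":-0.588,"tz":0,"yaw":0,"jaw":1},{"tx":0.424,"ty":-0.588,"tz":0,"yaw":0,"jaw":1},{"tx":0.424,"ty":-0.588,"tz":0,"yaw":0,"jaw":1},{"tx":0.424,"ty":-0.588,"tz":0,"yaw":0,"jaw":1}]' 40
python3 -m handwheel '[{"tx":0.424,"ty":-0.590,"tz":0,"yaw":0,"jaw":1},{"tx":0.424,"ty":-0.590,"tz":0,"yaw":0,"jaw":1},{"tx":0.424,"ty":-0.590,"tz":0,"yaw":0,"jaw":1},{"tx":0.424,"ty":-0.590,"tz":0,"yaw":0,"jaw":1},{"tx":0.424,"ty":-0.590,"tz":0,"yaw":0,"jaw":1},{"tx":0.424,"ty":-0.590,"tz":0,"yaw":0,"jaw":1},{"tx":0.424,"ty":-0.590,"tz":0,"yaw":0,"jaw":1},{"tx":0.424,"ty":-0.590,"tz":0,"yaw":0,"jaw":1},{"tx":0.424,"ty":-0.590,"tz":0,"yaw":0,"jaw":1}]'
```

```text
t: 0.98
ee_pos: [0.3941, 0.3266, 0.2312]
orientation: [0.143, 0.99, -0.001, 0.0]
contact_force: [-0.6, 1.7, -1.1]
width: 0.995
finger_force: 0.0
t: 2.1
ee_pos: [0.6028, 0.0381, 0.2311]
orientation: [0.138, 0.99, 0.0, -0.0]
contact_force: [0.0, 0.6, -0.5]
width: 1.001
finger_force: 0.0
```

```bash
python3 -m handwheel '[{"tx":0.002,"ty":-0.004,"tz":-0.1,"yaw":0,"jaw":1},{"tx":0.002,"ty":-0.004,"tz":-0.2,"yaw":0,"jaw":1},{"tx":0.002,"ty":-0.004,"tz":-0.26,"yaw":0,"jaw":1},{"tx":0.002,"ty":-0.004,"tz":-0.3,"yaw":0,"jaw":1},{"tx":0.002,"ty":-0.004,"tz":-0.306,"yaw":0,"jaw":1},{"tx":0.002,"ty":-0.004,"tz":-0.306,"yaw":0,"jaw":1},{"tx":0.002,"ty":-0.004,"tz":-0.306,"yaw":0,"jaw":1}]'
```

```text
t: 2.98
ee_pos: [0.6056, 0.0339, 0.0797]
orientation: [0.139, 0.99, 0.0, 0.001]
contact_force: [-0.1, -0.3, 0.6]
width: 1.0
finger_force: 0.0
```

```bash
python3 -m handwheel '[{"tx":0,"ty":0,"tz":0,"yaw":0,"jaw":0.5},{"tx":0,"ty":0,"tz":0,"yaw":0,"jaw":0.4},{"tx":0,"ty":0,"tz":0,"yaw":0,"jaw":0},{"tx":0,"ty":0,"tz":0,"yaw":0,"jaw":0},{"tx":0,"ty":0,"tz":0,"yaw":0,"jaw":0},{"tx":0,"ty":0,"tz":0,"yaw":0,"jaw":0},{"tx":0,"ty":0,"tz":0,"yaw":0,"jaw":0},{"tx":0,"ty":0,"tz":0,"yaw":0,"jaw":0}]' 50
```

```text
t: 3.98
ee_pos: [0.6048, 0.0337, 0.0786]
orientation: [0.139, 0.99, 0.0, 0.0]
contact_force: [-0.6, 0.2, 5.4]
width: 0.335
finger_force: 49.4
```

```bash
python3 -m handwheel '[{"tx":0,"ty":0,"tz":0.03,"yaw":0,"jaw":0},{"tx":0,"ty":0,"tz":0.08,"yaw":0,"jaw":0},{"tx":0,"ty":0,"tz":0.14,"yaw":0,"jaw":0},{"tx":0,"ty":0,"tz":0.2,"yaw":0,"jaw":0},{"tx":0,"ty":0,"tz":0.24,"yaw":0,"jaw":0},{"tx":0,"ty":0,"tz":0.24,"yaw":0,"jaw":0},{"tx":0,"ty":0,"tz":0.24,"yaw":0,"jaw":0},{"tx":0,"ty":0,"tz":0.24,"yaw":0,"jaw":0}]'
python3 - <<'E'
from m import *
a=[]
for n in("scene","top"):
    c=capture(n); a.append(c["frame"][60:360,100:500] if n=="scene" else c["frame"][40:340,100:500])
cv2.imwrite("pics/lift.png",np.hstack(a))
print(get_obs()["ee_pos"])
E
```

```text
t: 4.97
ee_pos: [0.6037, 0.0337, 0.197]
orientation: [0.139, 0.99, -0.0, -0.001]
contact_force: [-0.6, -0.7, -2.4]
width: 0.337
finger_force: 49.4
[0.60402356 0.03362687 0.19727351]
```

View pics/lift.png

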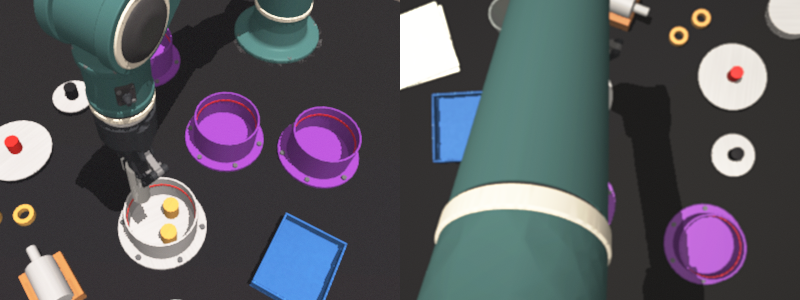

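The left half shows the rod held in the jaws at (140,185), lifted and near upright over the pot. Both brass rods are still in place at (171,207) and (168,232). Next I go over the tray.

```bash
python3 -m handwheel '[{"tx":-0.02,"ty":0.06,"tz":0,"yaw":0,"jaw":0},{"tx":-0.05,"ty":0.15,"tz":0,"yaw":0,"jaw":0},{"tx":-0.08,"ty":0.25,"tz":0,"yaw":0,"jaw":0},{"tx":-0.11,"ty":0.35,"tz":0,"yaw":0,"jaw":0},{"tx":-0.15,"ty":0.45,"tz":0,"yaw":0,"jaw":0},{"tx":-0.17,"ty":0.52,"tz":0,"yaw":0,"jaw":0},{"tx":-0.176,"ty":0.548,"tz":0,"yaw":0,"jaw":0},{"tx":-0.176,"ty":0.548,"tz":0,"yaw":0,"jaw":0},{"tx":-0.176,"ty":0.548,"tz":0,"yaw":0,"jaw":0},{"tx":-0.176,"ty":0.548,"tz":0,"yaw":0,"jaw":0}]'
python3 - <<'E'
from m import *
c=capture("scene"); P,X,Y,Z,H,S,V,near=meas("scene",c)
e=get_obs()["ee_pos"];print(e)
m=near(e[0],e[1],.035)&(Z>.06)&(Z<.22)
for z in np.arange(.06,.22,.01):
    k=m&(Z>=z)&(Z<z+.01)
    if k.sum()>5: print(z.round(2),k.sum(),np.median(P[k],0).round(4),P[k][:,2].min().round(3))
cv2.imwrite("pics/tray.png",cv2.resize(c["frame"][150:400,280:500],None,fx=2.3,fy=2.3))
E
```

```text
t: 6.32
ee_pos: [0.5174, 0.3058, 0.1983]
orientation: [0.141, 0.99, -0.0, 0.0]
contact_force: [0.3, 0.2, -2.3]
width: 0.336
finger_force: 49.6
[0.51724862 0.30617216 0.19833912]
0.13 55 [0.5283 0.3057 0.1355] 0.13
0.14 58 [0.5284 0.3035 0.1458] 0.14
0.15 57 [0.5287 0.3041 0.1555] 0.15
0.16 64 [0.5279 0.3045 0.1652] 0.16
0.17 61 [0.5286 0.304  0.1751] 0.17
0.18 67 [0.5282 0.3037 0.1848] 0.18
0.19 64 [0.5287 0.3035 0.1946] 0.19
0.2 99 [0.5281 0.3021 0.206 ] 0.2
0.21 156 [0.5287 0.3051 0.2155] 0.21
```

View pics/tray.png

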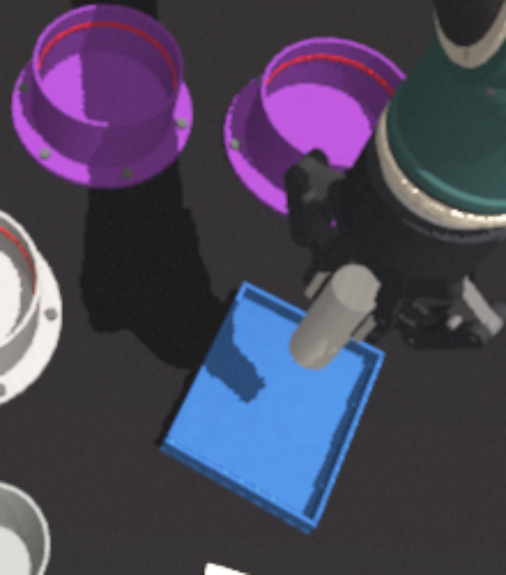

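The crop shows the rod hanging vertical at (335,315) over the blue tray, with no x/y drift along its height. Its lower end is at 0.128 m, as predicted. Lower it to the floor.

```bash
python3 -m handwheel '[{"tx":0,"ty":0.002,"tz":-0.06,"yaw":0,"jaw":0},{"tx":0,"ty":0.002,"tz":-0.13,"yaw":0,"jaw":0},{"tx":0,"ty":0.002,"tz":-0.19,"yaw":0,"jaw":0},{"tx":0,"ty":0.002,"tz":-0.225,"yaw":0,"jaw":0},{"tx":0,"ty":0.002,"tz":-0.238,"yaw":0,"jaw":0},{"tx":0,"ty":0.002,"tz":-0.242,"yaw":0,"jaw":0},{"tx":0,"ty":0.002,"tz":-0.244,"yaw":0,"jaw":0},{"tx":0,"ty":0.002,"tz":-0.245,"yaw":0,"jaw":0},{"tx":0,"ty":0.002,"tz":-0.245,"yaw":0,"jaw":0},{"tx":0,"ty":0.002,"tz":-0.245,"yaw":0,"jaw":0}]'
```

```text
t: 7.62
ee_pos: [0.5167, 0.3088, 0.0761]
orientation: [0.139, 0.99, 0.0, 0.0]
contact_force: [0.1, -0.7, -2.0]
width: 0.339
finger_force: 49.6
```

Still hanging, so I ease it down the last bit.

```bash
python3 -m handwheel '[{"tx":0,"ty":0,"tz":-0.002,"yaw":0,"jaw":0},{"tx":0,"ty":0,"tz":-0.003,"yaw":0,"jaw":0},{"tx":0,"ty":0,"tz":-0.003,"yaw":0,"jaw":0},{"tx":0,"ty":0,"tz":-0.003,"yaw":0,"jaw":0}]'
```

```text
t: 8.12
ee_pos: [0.5167, 0.3088, 0.0746]
orientation: [0.139, 0.99, 0.0, 0.0]
contact_force: [-0.3, -1.0, 4.7]
width: 0.338
finger_force: 50.0
```

The force has turned upward, so the rod is standing. Open, then go straight up.

```bash
python3 -m handwheel '[{"tx":0,"ty":0,"tz":0.001,"yaw":0,"jaw":0.36},{"tx":0,"ty":0,"tz":0.001,"yaw":0,"jaw":0.45},{"tx":0,"ty":0,"tz":0.001,"yaw":0,"jaw":0.7},{"tx":0,"ty":0,"tz":0.001,"yaw":0,"jaw":1},{"tx":0,"ty":0,"tz":0.001,"yaw":0,"jaw":1},{"tx":0,"ty":0,"tz":0.03,"yaw":0,"jaw":1},{"tx":0,"ty":0,"tz":0.1,"yaw":0,"jaw":1},{"tx":0,"ty":0,"tz":0.2,"yaw":0,"jaw":1},{"tx":0,"ty":0,"tz":0.3,"yaw":0,"jaw":1},{"tx":0,"ty":0,"tz":0.3,"yaw":0,"jaw":1}]'
python3 - <<'E'
from m import *
c=capture("scene"); P,X,Y,Z,H,S,V,near=meas("scene",c)
k=near(.517,.308,.03)&(Z>.1)&(Z<.118)
print(k.sum(),np.median(P[k],0).round(4),cv2.minEnclosingCircle(P[k][:,:2].astype(np.float32)))
k=near(.517,.308,.03)&(Z>.02)&(Z<.05); print(np.median(P[k],0).round(4))
print(get_obs()["ee_pos"])
E
```

```text
t: 9.38
ee_pos: [0.5191, 0.3101, 0.2301]
orientation: [0.14, 0.99, 0.004, 0.004]
contact_force: [-0.7, -0.2, -0.5]
width: 0.997
finger_force: 0.0
309 [0.5169 0.3089 0.1109] ((0.5154821872711182, 0.30912214517593384), 0.01532385591417551)
[0.5275 0.3065 0.0363]
[0.51762739 0.30933057 0.2274023 ]
```

The rod stands upright: its top is at (0.517,0.309) and about 0.11 m high. Next is the lid.

```bash
python3 -m handwheel '[{"tx":0.108,"ty":-0.589,"tz":0,"yaw":0,"jaw":1},{"tx":0.108,"ty":-0.589,"tz":0,"yaw":0,"jaw":1},{"tx":0.108,"ty":-0.589,"tz":0,"yaw":0,"jaw":1},{"tx":0.108,"ty":-0.589,"tz":0,"yaw":0,"jaw":1},{"tx":0.108,"ty":-0.589,"tz":0,"yaw":0,"jaw":1},{"tx":0.108,"ty":-0.589,"tz":0,"yaw":0,"jaw":1}]'
python3 -m handwheel '[{"tx":0.108,"ty":-0.589,"tz":0,"yaw":0,"jaw":1},{"tx":0.108,"ty":-0.589,"tz":0,"yaw":0,"jaw":1},{"tx":0.108,"ty":-0.589,"tz":0,"yaw":0,"jaw":1},{"tx":0.108,"ty":-0.589,"tz":0,"yaw":0,"jaw":1},{"tx":0.108,"ty":-0.589,"tz":0,"yaw":0,"jaw":1},{"tx":0.108,"ty":-0.589,"tz":0,"yaw":0,"jaw":1},{"tx":0.108,"ty":-0.589,"tz":0,"yaw":0,"jaw":1},{"tx":0.108,"ty":-0.589,"tz":0,"yaw":0,"jaw":1},{"tx":0.108,"ty":-0.589,"tz":0,"yaw":0,"jaw":1}]'
```

```text
t: 10.18
ee_pos: [0.5701, 0.0086, 0.2235]
orientation: [0.144, 0.99, -0.001, -0.001]
contact_force: [0.8, 0.5, 0.2]
width: 1.004
finger_force: 0.0
t: 11.3
ee_pos: [0.625, -0.2784, 0.2244]
orientation: [0.138, 0.99, 0.0, 0.0]
contact_force: [0.3, 0.5, 0.4]
width: 1.002
finger_force: 0.0
```

```bash
python3 -m handwheel '[{"tx":0,"ty":-0.004,"tz":-0.12,"yaw":0,"jaw":1},{"tx":0,"ty":-0.004,"tz":-0.24,"yaw":0,"jaw":1},{"tx":0,"ty":-0.004,"tz":-0.32,"yaw":0,"jaw":0.8},{"tx":0,"ty":-0.004,"tz":-0.37,"yaw":0,"jaw":0.7},{"tx":0,"ty":-0.004,"tz":-0.395,"yaw":0,"jaw":0.6},{"tx":0,"ty":-0.004,"tz":-0.4,"yaw":0,"jaw":0.6},{"tx":0,"ty":-0.004,"tz":-0.4,"yaw":0,"jaw":0.6},{"tx":0,"ty":-0.004,"tz":-0.4,"yaw":0,"jaw":0.6}]'
```

```text
t: 12.3
ee_pos: [0.6254, -0.2826, 0.0257]
orientation: [0.139, 0.99, -0.0, 0.001]
contact_force: [0.1, -0.3, -0.4]
width: 0.605
finger_force: 0.0
```

```bash
python3 -m handwheel '[{"tx":0,"ty":0.002,"tz":0,"yaw":0,"jaw":0.5},{"tx":0,"ty":0.002,"tz":0,"yaw":0,"jaw":0.4},{"tx":0,"ty":0.002,"tz":0,"yaw":0,"jaw":0},{"tx":0,"ty":0.002,"tz":0,"yaw":0,"jaw":0},{"tx":0,"ty":0.002,"tz":0,"yaw":0,"jaw":0},{"tx":0,"ty":0.002,"tz":0,"yaw":0,"jaw":0},{"tx":0,"ty":0.002,"tz":0,"yaw":0,"jaw":0}]' 60
python3 -m handwheel '[{"tx":0,"ty":0,"tz":0.02,"yaw":0,"jaw":0},{"tx":0,"ty":0,"tz":0.08,"yaw":0,"jaw":0},{"tx":0,"ty":0,"tz":0.16,"yaw":0,"jaw":0},{"tx":0,"ty":0,"tz":0.24,"yaw":0,"jaw":0},{"tx":0,"ty":0,"tz":0.3,"yaw":0,"jaw":0},{"tx":0,"ty":0,"tz":0.3,"yaw":0,"jaw":0},{"tx":0,"ty":0,"tz":0.3,"yaw":0,"jaw":0},{"tx":0,"ty":0,"tz":0.3,"yaw":0,"jaw":0}]'
cat > lid.py <<'E'
from m import *
e=get_obs()["ee_pos"];print(e,get_obs()["t"])
for n in("scene","top"):
    c=capture(n); P,X,Y,Z,H,S,V,near=meas(n,c)
    m=near(e[0],e[1],.085)&(abs(Z-(e[2]-.005))<.02)&(S<70)&(V>90)
    m&=~near(e[0],e[1],.05) if 0 else True
    p=P[m]; 
    if len(p)<50: print(n,len(p)); continue
    q=None
    w=np.ones(len(p),bool)
    for _ in range(8):
        q,*_=np.linalg.lstsq(np.c_[p[w][:,:2]-e[:2],np.ones(w.sum())],p[w][:,2],rcond=None)
        d=p[:,2]-np.c_[p[:,:2]-e[:2],np.ones(len(p))]@q; w=abs(d)<max(.003,1.5*np.std(d[w]))
    print(n,w.sum(),"slope",q[:2].round(3),"z at tcp",q[2].round(4),"circle",cv2.minEnclosingCircle(p[w][:,:2].astype(np.float32)))
    cv2.imwrite(f"pics/lid_{n}_{get_obs()['t']:.1f}.png",c["frame"])
E
python3 lid.py; ls pics
```

```text
t: 13.18
ee_pos: [0.6248, -0.2815, 0.0249]
orientation: [0.139, 0.99, -0.0, 0.0]
contact_force: [-0.9, -0.5, 5.8]
width: 0.307
finger_force: 59.4
t: 14.18
ee_pos: [0.6235, -0.2807, 0.172]
orientation: [0.139, 0.99, 0.0, -0.002]
contact_force: [0.9, -0.1, -2.9]
width: 0.306
finger_force: 59.3
[ 0.62346143 -0.28065477  0.17202974] 14.175
scene 3554 slope [-0.006  0.002] z at tcp 0.1686 circle ((0.6239710450172424, -0.2800169587135315), 0.07358665019273758)
top 2239 slope [-0.002  0.002] z at tcp 0.1675 circle ((0.6254029273986816, -0.2777433693408966), 0.07256347686052322)
crop.png
lid_scene_14.2.png
lid_top_14.3.png
lift.png
scene0.png
top0.png
tray.png
```

The lid is held level (slope at most 0.006) and centred on the TCP within about 1 mm. Carry it over the pot.

```bash
python3 -m handwheel '[{"tx":-0.008,"ty":0.06,"tz":0,"yaw":0,"jaw":0},{"tx":-0.02,"ty":0.16,"tz":0,"yaw":0,"jaw":0},{"tx":-0.03,"ty":0.27,"tz":0,"yaw":0,"jaw":0},{"tx":-0.04,"ty":0.38,"tz":0,"yaw":0,"jaw":0},{"tx":-0.05,"ty":0.49,"tz":0,"yaw":0,"jaw":0},{"tx":-0.06,"ty":0.59,"tz":0,"yaw":0,"jaw":0},{"tx":-0.068,"ty":0.66,"tz":0,"yaw":0,"jaw":0},{"tx":-0.071,"ty":0.684,"tz":0,"yaw":0,"jaw":0},{"tx":-0.071,"ty":0.684,"tz":0,"yaw":0,"jaw":0},{"tx":-0.071,"ty":0.684,"tz":0,"yaw":0,"jaw":0},{"tx":-0.071,"ty":0.684,"tz":0,"yaw":0,"jaw":0}]'
python3 lid.py
```

```text
t: 15.65
ee_pos: [0.5893, 0.0587, 0.1743]
orientation: [0.141, 0.99, -0.0, 0.0]
contact_force: [0.2, -0.6, -3.0]
width: 0.309
finger_force: 59.5
[0.58926597 0.05871647 0.17428322] 15.65
scene 4275 slope [-0.002 -0.   ] z at tcp 0.1712 circle ((0.5892345905303955, 0.05897853150963783), 0.07339184731245041)
top 1070 slope [0.    0.003] z at tcp 0.1698 circle ((0.5872490406036377, 0.03661680221557617), 0.06854226440191269)
```

```bash
python3 -m handwheel '[{"tx":-0.001,"ty":0.004,"tz":-0.04,"yaw":0,"jaw":0},{"tx":-0.001,"ty":0.004,"tz":-0.09,"yaw":0,"jaw":0},{"tx":-0.001,"ty":0.004,"tz":-0.13,"yaw":0,"jaw":0},{"tx":-0.001,"ty":0.004,"tz":-0.155,"yaw":0,"jaw":0},{"tx":-0.001,"ty":0.004,"tz":-0.168,"yaw":0,"jaw":0},{"tx":-0.001,"ty":0.004,"tz":-0.174,"yaw":0,"jaw":0},{"tx":-0.001,"ty":0.004,"tz":-0.176,"yaw":0,"jaw":0},{"tx":-0.001,"ty":0.004,"tz":-0.176,"yaw":0,"jaw":0},{"tx":-0.001,"ty":0.004,"tz":-0.176,"yaw":0,"jaw":0}]'
```

```text
t: 16.88
ee_pos: [0.5888, 0.0628, 0.0867]
orientation: [0.139, 0.99, 0.0, 0.0]
contact_force: [-0.7, 0.0, -3.0]
width: 0.311
finger_force: 59.5
```

```bash
python3 -m handwheel '[{"tx":0,"ty":-0.002,"tz":-0.002,"yaw":0,"jaw":0},{"tx":0,"ty":-0.002,"tz":-0.004,"yaw":0,"jaw":0},{"tx":0,"ty":-0.002,"tz":-0.006,"yaw":0,"jaw":0},{"tx":0,"ty":-0.002,"tz":-0.006,"yaw":0,"jaw":0},{"tx":0,"ty":-0.002,"tz":-0.006,"yaw":0,"jaw":0}]'
```

```text
t: 17.5
ee_pos: [0.5886, 0.0616, 0.0839]
orientation: [0.14, 0.99, 0.0, 0.0]
contact_force: [-3.5, -0.4, 5.5]
width: 0.312
finger_force: 60.2
```

The lid has touched at z = 0.0839, exactly the seated height. Let go, rise and check.

```bash
python3 -m handwheel '[{"tx":0,"ty":0,"tz":0.001,"yaw":0,"jaw":0.34},{"tx":0,"ty":0,"tz":0.001,"yaw":0,"jaw":0.45},{"tx":0,"ty":0,"tz":0.001,"yaw":0,"jaw":0.7},{"tx":0,"ty":0,"tz":0.001,"yaw":0,"jaw":1},{"tx":0,"ty":0,"tz":0.001,"yaw":0,"jaw":1},{"tx":0,"ty":0,"tz":0.03,"yaw":0,"jaw":1},{"tx":0,"ty":0,"tz":0.1,"yaw":0,"jaw":1},{"tx":0,"ty":0,"tz":0.2,"yaw":0,"jaw":1},{"tx":0,"ty":0,"tz":0.3,"yaw":0,"jaw":1},{"tx":-0.2,"ty":-0.3,"tz":0.3,"yaw":0,"jaw":1},{"tx":-0.2,"ty":-0.4,"tz":0.3,"yaw":0,"jaw":1},{"tx":-0.2,"ty":-0.4,"tz":0.3,"yaw":0,"jaw":1}]'
python3 -m handwheel '[{"tx":0,"ty":-0.1,"tz":0,"yaw":0,"jaw":1},{"tx":0,"ty":-0.1,"tz":0,"yaw":0,"jaw":1},{"tx":0,"ty":-0.1,"tz":0,"yaw":0,"jaw":1},{"tx":0,"ty":-0.1,"tz":0,"yaw":0,"jaw":1}]'
python3 - <<'E'
from m import *
c=None
for n in("scene","top"):
    c=capture(n); P,X,Y,Z,H,S,V,near=meas(n,c)
    m=near(.5885,.0615,.085)&(Z>.07)&(Z<.09)&(S<70)&(V>90);p=P[m];q,*_=np.linalg.lstsq(np.c_[p[:,:2]-[.5885,.0615],np.ones(len(p))],p[:,2],rcond=None)
    print(n,len(p),q.round(4),cv2.minEnclosingCircle(p[:,:2].astype(np.float32)))
    k=near(.517,.308,.03)&(Z>.1)&(Z<.118); print("rod",k.sum(),np.median(P[k],0).round(4) if k.any() else "")
    if n=="scene": cv2.imwrite("pics/final.png",c["frame"])
E
```

```text
t: 19.0
ee_pos: [0.5027, -0.1062, 0.2347]
orientation: [0.139, 0.99, 0.0, 0.001]
contact_force: [1.4, -1.3, 0.6]
width: 1.002
finger_force: 0.0
t: 19.5
ee_pos: [0.5037, -0.1531, 0.2334]
orientation: [0.138, 0.99, 0.0, 0.0]
contact_force: [0.0, 0.1, -0.9]
width: 1.004
finger_force: 0.0
scene 4752 [-0.0025 -0.0001  0.0809] ((0.5882284641265869, 0.061541829258203506), 0.07357420772314072)
rod 313 [0.5175 0.309  0.1108]
top 3694 [ 0.0006 -0.0001  0.0793] ((0.5904819965362549, 0.06278692185878754), 0.07333514094352722)
rod 194 [0.5158 0.3087 0.109 ]
```

View pics/final.png

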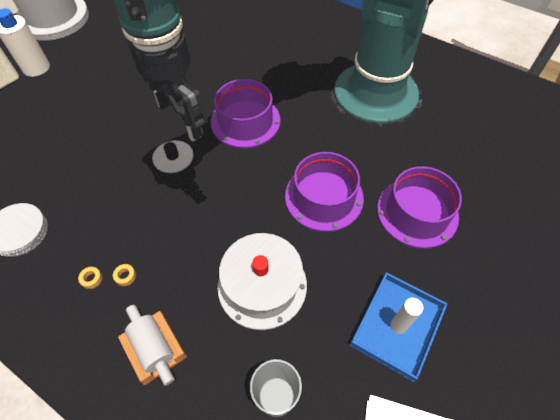

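The view shows the red-knob lid on the steel pot (261,270). It is level, with its flange top at 0.079–0.081 m against 0.079 expected. The rod stands in the blue tray (405,315), and the gripper is clear of everything.

```bash
python3 -c "
from cell import sign_off
print(sign_off())"
```

```text
the job is handed in; nothing more can be done
None
```

The job is handed in at about 19.6 s of the 64 s allowed: the long rod stands upright in the blue tray, the red-knob lid sits fully home and level on the steel pot, and the gripper is open and clear.

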